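# Hold the incubator lid open at 60 degrees

## Robot

A 7-joint arm with a two-finger parallel gripper is mounted at the origin on the work surface. World frame = base frame: x ahead of the robot, y to its left, z up, the work surface at z = 0. Lengths are in m, angles in rad, forces in N, time in s.
With the tool pointing down it reaches from about 0.4 to 0.925 m from the base axis. Payload 5.6 kg.
Tool frame: the origin (TCP) lies between the finger pads; the fingertips stand 22 mm ahead of it and the grasp point (between the pads) lies 3 mm ahead of it; z points along the fingers, y is the line along which they close (so a half turn about z gives the same grasp; the last joint's range is limited). The gripper opens to 85 mm and grips with 20 to 120 N. Pads are 22 mm wide; open, the fingers measure 114 mm over their backs; the gripper's body (76 mm by 85 mm) begins 54 mm behind the grasp point. The pads swing forward as they close: fully open they stand 13 mm farther back than shut.
Start: joints at [-1.284, 0.468, -0.012, 1.603, 0.006, 1.071, -0.056], TCP at [0.211, 0.615, 0.253] pointing down, gripper open.
Joint ranges: [-2.53, 2.53], [-0.31, 2.02], [-1.57, 1.55], [0.28, 2.44], [-1.29, 4.43], [0.15, 1.84], [-2.92, 2.92]. Speed limits (rad/s): [2.57, 2.57, 3.14, 3.14, 3.14, 3.14, 3.14].

## Interface

Orientations are given as a unit quaternion [w, x, y, z].
In Python, from station import bot, vision, close_job gives the robot as it stands. The module is installed in compiled form; this text tells all that it offers.
- The arm moves only by the tool arm_command, never from a script. Its argument "targets" is a list of rows, each a list of 3 entries, a list of its own where there are three numbers: the finger opening in mm, from 0 to 85.4, then the shift along the tool's x, y, z in mm, then the turn, a rotation vector about the tool's x, y, z in degrees. In form: [[claw, [x, y, z], [rx, ry, rz]], ...]. A call has 1 to 20 rows; each row shifts and turns the commanded pose from where the row before left it, along the tool's axes as they then stand; what a row does not reach is not made up. A row lasts 1/10 s, in which the tool goes at most 50 mm and 8.59 degrees, less where a joint would pass 70% of its speed; a pose out of reach is approached as far as the arm can. A call with a gripper value outside its range is refused whole. The fingers move at their own pace and stop on an object; "newtons" is the grip in N (left out, the last holds). Time passes only in rows, so rows that do not move let the fingers close. It gives the time, the measured TCP pose, the force, the opening and the grip force at its end, in the units of the state.
- bot.observe(): the state, without advancing time (a new reading comes with each control period).
- vision.camera(name): name is "side" or "top" or "wrist"; returns a dict with "image" (480x640x3 uint8, red, green, blue), "fovy" (degrees; the focal length in pixels is half the picture's height over the tangent of half this angle, whatever the lens; pixels are square), "cx", "cy" (the principal point, pixels), "world_from_camera" (4x4, takes a point from camera to world coordinates); the wrist camera has in their place "T_tool_cam" (4x4, takes a point from camera to tool coordinates, whose origin is the TCP and whose axes are the flange's). Camera axes: x right, y down, z forward; pixel columns grow to the right and rows downward; lengths in m; the calibration is good to about 2 mm. The wrist camera is an equidistant fisheye: a pixel r from the principal point sees the ray r / f radians off the axis. A picture is of the moment at which its call begins: read the wrist's pose just before it. There is no depth.
- close_job(): hands the job in; it is judged then, once.
The state is a dict: "time_s": time; "q": joint angles; "dq": joint speeds; "tau": joint torques, N m; "tcp_pos": TCP position; "tool_rot": TCP orientation; "ft_force": force on the tool from outside, world axes, zero at the start; "ft_torque": the same for the moment, N m; "width": finger opening in m; "grip_force": force on a finger pad.
Only numpy, scipy, OpenCV 4.12 (cv2) and the standard library are available. Lean on these libraries where they do the work, as an engineer would, in place of code of your own. Each camera call takes 0.05 s, during which the arm holds its last target. There are 200 camera calls.

## Task

I need to get at the vials in the small incubator, but somebody left a culture vial standing on its lid: move that one out of the way by lowering it, upright and without dropping it, into any empty cell of the card tray and let go of it there. Only then lift the incubator's lid until it is open 60 degrees from shut and hold it still there for me, since it falls shut by itself; finish while still holding it. Leave the other vials, the wash bottle, the box of wipes and the mouse where they are.

Things in the scene. Friction and masses are not known exactly. Their poses are not given: they have to be found in the camera images.
- vial: the fly culture vial that stands on the incubator's lid: a clear plastic tube 25 mm in diameter and 95 mm tall, brown food in its lowest 30 mm, a white plug 23 mm across standing 12 mm above the rim (107 mm in all), about 30 g. Origin at the centre of its underside, z up its axis.
- tray: open white card tray, fixed: 147 mm (x) by 183 mm (y), 55 mm high, floor 3 mm thick, dividers as high as the walls. 4 x 5 square cells, pitch 36 mm, 33 mm wide inside, centres at x = -54, -18, 18, 54 mm and y = -72, -36, 0, 36, 72 mm from its origin. Only the far row (x = +54 mm) is full of vials; the other 15 cells are empty. Origin at the centre of its underside, z up.
- incubator: small white benchtop incubator, fixed to the bench: 170 mm deep (x), 260 mm wide (y), its case 125 mm high, with a 30 mm thick grey lid on top (lid top 155 mm above the bench). Its front, with the control panel and the lid's handle, faces -x of its own frame. Warm vials stand inside. Origin at the centre of its underside, z up.
- lid (a joint): angle of the incubator's lid (flat grey slab 170 x 260 x 30 mm, bar handle on its front edge) about its rear hinge, rad: 0 shut, growing as the front edge rises (60 degrees = 1.05), stop at 1.75. The hinge is nearly free: the lid falls shut from any angle below about 1.35 rad unless it is held. The lid weighs 0.5 to 0.8 kg.
- lid_handle (a point): middle of the lid's handle: a level round steel bar 12 mm thick, 110 mm long, parallel to the hinge, on an arm at each end. Its centre line is 40 mm in front of the lid's front face (34 mm clear gap) at half the lid's thickness, 140 mm above the bench when shut; 210 mm in front of the hinge line and 15 mm above it when shut.
- lid_hinge (a point): middle of the lid's hinge line, on the rear upper edge of the incubator's case: 85 mm behind the incubator's origin (+x of its frame) and 125 mm above the bench. The hinge line runs along the incubator's y axis. Its axes are the incubator's.
- wash_bottle: white plastic wash bottle with a bent spout, 68 mm in diameter, 200 mm tall, loose; a bystander. Origin at the centre of its underside.
- wipes_box: card box of paper wipes, 115 x 120 x 75 mm, loose; a bystander. Origin at the centre of its underside.
- mouse: black computer mouse, 108 x 60 x 32 mm, loose; a bystander. Origin at the centre of its underside.
- stored0: one of the five vials already in the tray's far row, the same kind as the one on the lid, loose in its cell (y = -72 mm in the tray's frame at the start). Origin at the centre of its underside.
- stored1: one of the five vials already in the tray's far row, the same kind as the one on the lid, loose in its cell (y = -36 mm in the tray's frame at the start). Origin at the centre of its underside.
- stored2: one of the five vials already in the tray's far row, the same kind as the one on the lid, loose in its cell (y = 0 mm in the tray's frame at the start). Origin at the centre of its underside.
- stored3: one of the five vials already in the tray's far row, the same kind as the one on the lid, loose in its cell (y = 36 mm in the tray's frame at the start). Origin at the centre of its underside.
- stored4: one of the five vials already in the tray's far row, the same kind as the one on the lid, loose in its cell (y = 72 mm in the tray's frame at the start). Origin at the centre of its underside.

How it is judged:
On the way:
1. the vial from the lid stands upright in an empty cell of the tray, let go, the lid still shut (x of vial in the frame of tray between -0.073 and 0.073 m and y of vial in the frame of tray between -0.091 and 0.091 m and z of vial in the frame of tray below 0.012 m and angle between vial's own z axis and vertical below 0.2 rad and linear speed of vial below 0.05 m/s and contact force between the fingers and vial below 0.05 N and value of joint lid below 0.1 rad), for 0.2 s.
At the end, for the whole second after the job is handed in: Fingers hold the lid still at 60 +/- 6 degrees (0.942 to 1.152 rad, over 0.4 N), no vial touching it; the vial from the lid stands free on a cell floor of the tray (tilt under 0.2 rad, underside under 12 mm up); stored vials upright and, like the three bystanders, within 30 mm of their starts (value of joint lid between 0.942 and 1.152 rad and velocity of joint lid between -0.1 and 0.1 rad/s and contact force between the fingers and lid above 0.4 N and contact force between each of lid, the fingers and vial below 0.05 N and x of vial in the frame of tray between -0.073 and 0.073 m and y of vial in the frame of tray between -0.091 and 0.091 m and z of vial in the frame of tray below 0.012 m and angle between vial's own z axis and vertical below 0.2 rad and linear speed of vial below 0.05 m/s and distance of each of wash_bottle, wipes_box, mouse, stored0, stored1, stored2, stored3, stored4 from where it was at the start of the episode below 0.03 m and angle between each of stored0, stored1, stored2, stored3, stored4's own z axis and vertical below 0.35 rad); the arm keeps its last pose, push and grip.
It fails at once if the vial from the lid is dropped or flung (faster than 0.8 m/s while out of the fingers: a fall of over 30 mm) (linear speed of vial above 0.8 m/s and contact force between the fingers and vial below 0.05 N).
It fails at once if the lid is opened (more than 0.15 rad) while the vial is not yet down in the tray (value of joint lid above 0.15 rad and not (x of vial in the frame of tray between -0.073 and 0.073 m and y of vial in the frame of tray between -0.091 and 0.091 m and z of vial in the frame of tray below 0.012 m)).
It fails at once if a stored vial is pulled out of its cell or knocked over (not (distance of stored0 from where it was at the start of the episode below 0.03 m) or not (distance of stored1 from where it was at the start of the episode below 0.03 m) or not (distance of stored2 from where it was at the start of the episode below 0.03 m) or not (distance of stored3 from where it was at the start of the episode below 0.03 m) or not (distance of stored4 from where it was at the start of the episode below 0.03 m) or not (angle between stored0's own z axis and vertical below 0.35 rad) or not (angle between stored1's own z axis and vertical below 0.35 rad) or not (angle between stored2's own z axis and vertical below 0.35 rad) or not (angle between stored3's own z axis and vertical below 0.35 rad) or not (angle between stored4's own z axis and vertical below 0.35 rad)).
It fails at once if the wash bottle, wipes box or mouse is moved by more than 30 mm (not (distance of wash_bottle from where it was at the start of the episode below 0.03 m) or not (distance of wipes_box from where it was at the start of the episode below 0.03 m) or not (distance of mouse from where it was at the start of the episode below 0.03 m)).
It also fails if it takes over 61 s, if anything falls off the work surface, if the arm or the gripper's body presses on something with over 40 N, if the wrist force passes 120 N, or if a joint passes its speed limit or range.

## Working session

There is one attempt and no reset: what is moved stays moved. The work goes in short steps, Python scripts to look and compute and a tool call to move; the robot and the scene stay as the last step left them, time stands still between calls to the robot, and variables do not carry over. Pictures are saved under pics/ and viewed, at most 10 in all, crops included, and the job is handed in when it is done.

Besides the shell and the picture viewer there is one more tool, called after "Call:" as name(argument=value, ...) on one line, values as JSON. arm_command: Moves the arm, as the interface text tells. Its arguments: {"type":"object","properties":{"targets":{"type":"array"},"newtons":{"type":"number"}},"required":["targets"]}

```bash
mkdir -p pics; python3 - <<'E'
from station import bot, vision
import cv2, numpy as np
np.set_printoptions(precision=4,suppress=True)
s=bot.observe(); print(s)
for n in ["side","top","wrist"]:
    c=vision.camera(n); cv2.imwrite(f"pics/{n}0.png",c["image"][:,:,::-1])
    print(n,{k:v for k,v in c.items() if k!="image"})
E
```

```text
{'time_s': 0.0, 'q': array([-1.284 ,  0.4684, -0.0116,  1.6036,  0.006 ,  1.0714, -0.0563]), 'dq': array([ 0.0002, -0.0009, -0.0001, -0.0015,  0.0008, -0.0017, -0.0009]), 'tau': array([ -0.0001, -53.2367,   0.0215, -25.1312,   0.0115,   0.0076,
         0.    ]), 'tcp_pos': array([0.2104, 0.6144, 0.2523]), 'tool_rot': array([-0.0001,  0.1642,  0.9864, -0.0009]), 'ft_force': array([-0.0083, -0.2732, -0.3087]), 'ft_torque': array([-0.0144,  0.0002,  0.0284]), 'grip_force': 0.0, 'width': 0.0854051076058935}
side {'fovy': 44.11026035137846, 'cx': 313.6821963276971, 'cy': 239.6191940779799, 'world_from_camera': array([[-0.8113,  0.3289, -0.4833,  1.2932],
       [ 0.5846,  0.4456, -0.678 ,  0.9503],
       [-0.0076, -0.8326, -0.5538,  0.8697],
       [ 0.    ,  0.    ,  0.    ,  1.    ]])}
top {'fovy': 44.332820758763404, 'cx': 326.49373192718195, 'cy': 240.61365423511893, 'world_from_camera': array([[-0.1041, -0.9665,  0.2345,  0.311 ],
       [-0.9946,  0.1007, -0.0268,  0.0257],
       [ 0.0023, -0.236 , -0.9718,  1.4996],
       [ 0.    ,  0.    ,  0.    ,  1.    ]])}
wrist {'fovy': 65.70646984690485, 'cx': 317.4733277366426, 'cy': 235.66534131733903, 'T_tool_cam': array([[ 0.0008, -0.9644, -0.2645,  0.0674],
       [ 1.    ,  0.0007,  0.0006,  0.0012],
       [-0.0004, -0.2645,  0.9644, -0.1198],
       [ 0.    ,  0.    ,  0.    ,  1.    ]])}
```

View pics/side0.png

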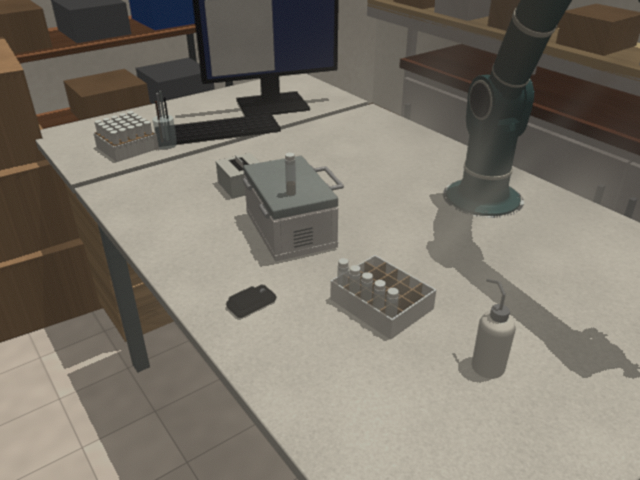

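View pics/top0.png

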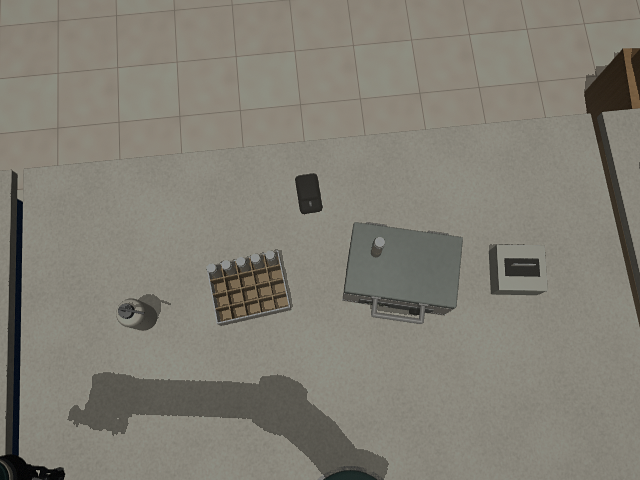

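The side view shows the vial on the lid at about (290,175), the tray at (383,295) and the handle at (328,178). In the top view the vial is at (378,246), the tray at (250,288) and the handle bar at (397,318). I'll enlarge both to pick exact pixels.

```bash
python3 - <<'E'
import cv2
t=cv2.imread("pics/top0.png")[215:335,200:470]; cv2.imwrite("pics/topc.png",cv2.resize(t,None,fx=2.96,fy=2.96,interpolation=cv2.INTER_CUBIC)[:, :800])
s=cv2.imread("pics/side0.png")[140:340,230:450]; cv2.imwrite("pics/sidec.png",cv2.resize(s,None,fx=3,fy=3,interpolation=cv2.INTER_CUBIC))
E
```

```text
(no output)
```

View pics/topc.png

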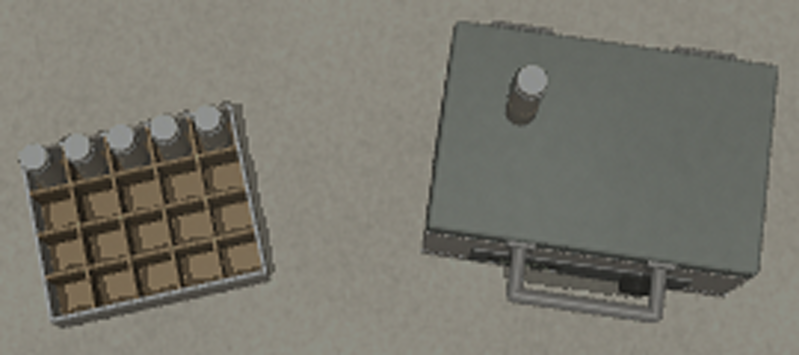

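View pics/sidec.png

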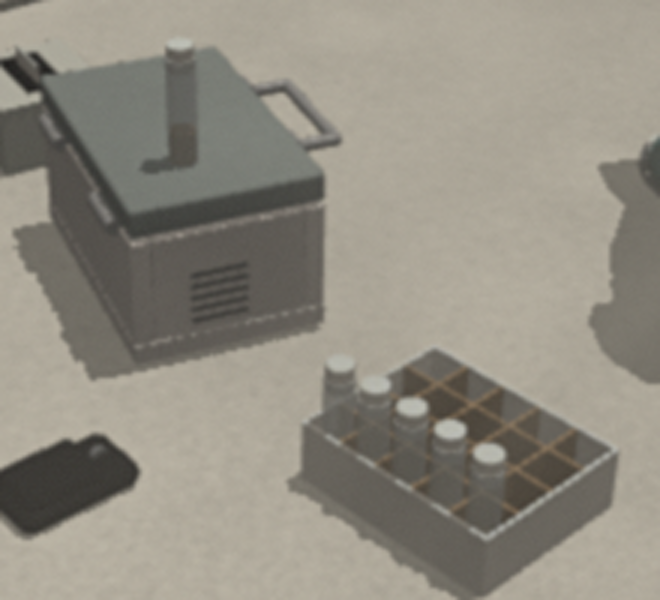

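The crops show the vial plug top at topc (532,80) / sidec (180,46), the lid corners, the handle bar ends, and the tray rim with its rear row full. I'll triangulate all of them.

```bash
cat > h.py <<'E'
import numpy as np, cv2
np.set_printoptions(precision=4,suppress=True)
C={"side":(44.11026035137846,313.6821963276971,239.6191940779799,np.array([[-0.8113,0.3289,-0.4833,1.2932],[0.5846,0.4456,-0.678,0.9503],[-0.0076,-0.8326,-0.5538,0.8697]])),
"top":(44.332820758763404,326.49373192718195,240.61365423511893,np.array([[-0.1041,-0.9665,0.2345,0.311],[-0.9946,0.1007,-0.0268,0.0257],[0.0023,-0.236,-0.9718,1.4996]]))}
def ray(n,uv):
    f,cx,cy,T=C[n]; f=240/np.tan(np.radians(f/2))
    d=T[:,:3]@np.array([(uv[0]-cx)/f,(uv[1]-cy)/f,1]); return T[:,3],d/np.linalg.norm(d)
def tri(rays):
    A=0;b=0
    for o,d in rays:
        P=np.eye(3)-np.outer(d,d); A=A+P; b=b+P@o
    p=np.linalg.solve(A,b); return p,max(np.linalg.norm((np.eye(3)-np.outer(d,d))@(p-o)) for o,d in rays)
def tc(u,v): return (200+u/2.96,215+v/2.96)
def sc(u,v): return (230+u/3,140+v/3)
def onz(n,uv,z):
    o,d=ray(n,uv); return o+d*(z-o[2])/d[2]
E
python3 - <<'E'
from h import *
P={"plug":((532,80),(180,46)),"lidRL":((457,22),(130,214)),"lidRR":((777,66),(42,80)),"lidFR":((757,272),(214,48)),"lidFL":((428,231),(323,180)),
"barL":((515,297),(335,138)),"barR":((657,316),(288,84)),"trFL":((57,322),(617,452)),"trFR":((270,273),(435,350)),"trRR":((236,103),(302,424)),
"s0":((208,117),(340,363)),"s1":((164,127),(375,385)),"s2":((121,136),(412,407)),"s3":((78,147),(450,430)),"s4":((35,156),(489,454))}
R={}
for k,(t,s) in P.items():
    p,e=tri([ray("top",tc(*t)),ray("side",sc(*s))]); R[k]=p; print(k,p,round(e,4))
print("vial base",tri([ray("top",tc(520,117)),ray("side",sc(183,160))]))
print("plug@.262",onz("top",tc(532,80),.262),onz("side",sc(180,46),.262))
an=lambda a,b:np.degrees(np.arctan2(*(R[a]-R[b])[[1,0]]))
print("lid yaw from front, rear, bar",[an(*x)-90 for x in (("lidFL","lidFR"),("lidRL","lidRR"),("barL","barR"))],"sides",an("lidRL","lidFL"),an("lidRR","lidFR"))
print("tray yaw",an("trFL","trFR")-90,an("s4","s0")-90,an("trRR","trFR"))
for t in ((57,322),(270,273),(236,103)): print(onz("top",tc(*t),.055))
E
```

```text
plug [ 0.5951 -0.1228  0.2594] 0.0001
lidRL [ 0.6734 -0.0819  0.1525] 0.0001
lidRR [ 0.6101 -0.3307  0.1509] 0.0014
lidFR [ 0.4496 -0.2895  0.152 ] 0.0005
lidFL [ 0.5106 -0.0416  0.1458] 0.0019
barL [ 0.452  -0.1026  0.1395] 0.0005
barR [ 0.4246 -0.2093  0.14  ] 0.0011
trFL [0.4792 0.2696 0.0484] 0.001
trFR [0.5014 0.0906 0.0478] 0.001
trRR [0.6479 0.1067 0.0505] 0.0017
s0 [0.6262 0.1261 0.1086] 0.0001
s1 [0.6221 0.1622 0.1082] 0.0003
s2 [0.6179 0.1978 0.1083] 0.0001
s3 [0.6128 0.2332 0.1074] 0.0001
s4 [0.6088 0.2686 0.1071] 0.0001
vial base (array([ 0.5923, -0.1238,  0.1546]), np.float64(0.0023668548950981825))
plug@.262 [ 0.5946 -0.1225  0.262 ] [ 0.598 -0.118  0.262]
lid yaw from front, rear, bar [np.float64(-13.817740676627622), np.float64(-14.271575318489539), np.float64(-14.381508650156093)] sides -13.904139229915415 -14.403510036714751
tray yaw 7.063984727872921 6.972128893543655 6.270347958029339
[0.4791 0.2677 0.055 ]
[0.5011 0.0896 0.055 ]
[0.6481 0.1052 0.055 ]
```

Call:
arm_command(targets=[[85,[0,0,-11],[0,0,8.52]],[85,[0,0,-11],[0,0,8.52]],[85,[0,0,-11],[0,0,8.52]],[85,[0,0,-11],[0,0,8.52]],[85,[0,0,-11],[0,0,8.52]],[85,[0,0,-11],[0,0,8.52]],[85,[0,0,-11],[0,0,8.52]],[85,[0,0,-11],[0,0,8.52]],[85,[0,0,-11],[0,0,8.52]],[85,[0,0,-11],[0,0,8.52]],[85,[0,0,0],[0,0,0]],[85,[0,0,0],[0,0,0]]], newtons=30)

```text
time_s: 1.35
tcp_pos: [0.2103, 0.6148, 0.3628]
tool_rot: [0.0, 0.787, 0.616, -0.0]
ft_force: [0.5, -0.1, -0.2]
width: 0.0849
grip_force: 0.0
```

```bash
cat >> h.py <<'E'
from scipy.spatial.transform import Rotation as Ro
from station import bot
def R(s): q=s["tool_rot"]; return Ro.from_quat([q[1],q[2],q[3],q[0]]).as_matrix()
def go(p):
    s=bot.observe(); M=R(s); d=M.T@(np.array(p)-s["tcp_pos"])*1000
    print("tcp",s["tcp_pos"],"q",s["q"],"F",s["ft_force"],"w",s["width"],"g",s["grip_force"],"t",s["time_s"]); print("z",M[:,2],"yaw_y",np.degrees(np.arctan2(M[1,1],M[0,1])),"delta mm",d)
def wray(s,c,uv):
    f=240/np.tan(np.radians(c["fovy"]/2)); u=np.array([uv[0]-c["cx"],uv[1]-c["cy"]]); r=np.hypot(*u); th=r/f
    d=np.r_[np.sin(th)*u/r,np.cos(th)]; T=c["T_tool_cam"]; return s["tcp_pos"]+R(s)@T[:3,3], R(s)@T[:3,:3]@d
E
python3 -c "
from h import *
go((.595,-.122,.36))"
```

```text
tcp [0.2103 0.6148 0.3628] q [-1.5026  0.3874  0.2901  1.4885 -0.1128  1.2826 -1.4431] F [ 0.5395 -0.1141 -0.1725] w 0.08486792579126272 g 0.0 t 1.35
z [-0.     -0.0005 -1.    ] yaw_y -13.88532973082318 delta mm [-622.9927  550.2749    3.1348]
```

Call:
arm_command(targets=[[85,[-36.6,32.4,0],[0,0,0]],[85,[-36.6,32.4,0],[0,0,0]],[85,[-36.6,32.4,0],[0,0,0]],[85,[-36.6,32.4,0],[0,0,0]],[85,[-36.6,32.4,0],[0,0,0]],[85,[-36.6,32.4,0],[0,0,0]],[85,[-36.6,32.4,0],[0,0,0]],[85,[-36.6,32.4,0],[0,0,0]],[85,[-36.6,32.4,0],[0,0,0]],[85,[-36.6,32.4,0],[0,0,0]],[85,[0,0,0],[0,0,0]],[85,[0,0,0],[0,0,0]]])

```text
time_s: 2.55
tcp_pos: [0.4356, 0.1801, 0.3628]
tool_rot: [-0.0, 0.789, 0.615, -0.0]
ft_force: [-0.0, -0.1, 0.1]
width: 0.0852
grip_force: 0.0
```

```bash
python3 - <<'E'
from h import *
from station import vision
import pickle
s=bot.observe(); c=vision.camera("wrist"); pickle.dump((s,c),open("w1.pkl","wb")); cv2.imwrite("pics/w1.png",c["image"][:,:,::-1])
go((.595,-.122,.36))
f=240/np.tan(np.radians(c["fovy"]/2))
# predicted pixels of cell corners/centre target
def proj(p):
    T=c["T_tool_cam"]; v=R(s).T@(np.array(p)-s["tcp_pos"]); v=T[:3,:3].T@(v-T[:3,3]); th=np.arctan2(np.hypot(v[0],v[1]),v[2]); return np.array([c["cx"],c["cy"]])+f*th*v[:2]/np.hypot(v[0],v[1])
yaw=np.radians(6.95);O=np.array([.5636,.189])
for xy in ((-73.5,91.5),(-73.5,-91.5),(73.5,-91.5),(73.5,91.5),(-54,-36)):
    w=O+np.array([[np.cos(yaw),-np.sin(yaw)],[np.sin(yaw),np.cos(yaw)]])@np.array(xy)/1000; print(xy,w,proj((*w,.055)))
E
```

```text
tcp [0.4351 0.1814 0.3627] q [-1.0343  0.0351  0.5938  1.9155 -0.0213  1.1981 -0.6774] F [ 0.3715  1.3915 -0.4147] w 0.08497171414963942 g 0.0 t 2.6
z [-0.001  -0.0002 -1.    ] yaw_y -13.999614052907715 delta mm [-255.6619  228.5659    2.6402]
(-73.5, 91.5) [0.4796 0.2709] [336.0561 109.707 ]
(-73.5, -91.5) [0.5017 0.0893] [388.27   253.6919]
(73.5, -91.5) [0.6476 0.1071] [493.8175 213.0034]
(73.5, 91.5) [0.6255 0.2887] [451.5066  71.7632]
(-54, -36) [0.5144 0.1467] [389.2338 206.4389]
```

View pics/w1.png

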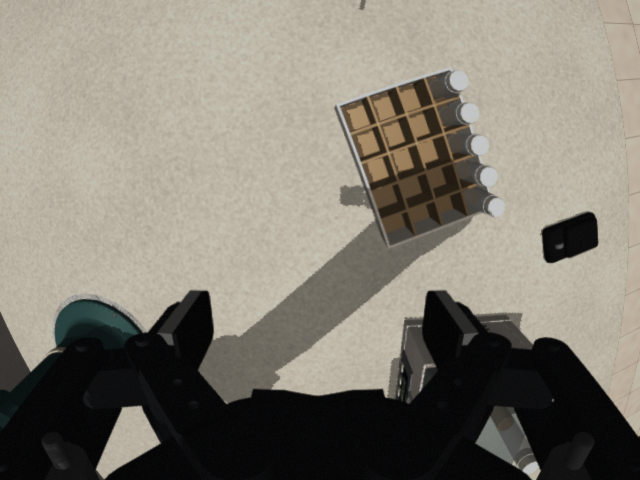

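The wrist view shows the tray rim corners at FL (337,105) and FR (388,245), and the plugs at (457,80) to (494,207). They sit 5–8 px off my prediction, so I'll check whether the arm had settled and triangulate the plugs with this view.

```bash
python3 - <<'E'
from h import *
from station import vision
import pickle
s,c=pickle.load(open("w1.pkl","rb"))
s2=bot.observe(); c2=vision.camera("wrist"); pickle.dump((s2,c2),open("w2.pkl","wb"))
g=lambda c:np.float32(cv2.cvtColor(c["image"],cv2.COLOR_RGB2GRAY)[40:260,320:520])
print("shift",cv2.phaseCorrelate(g(c),g(c2)),s2["tcp_pos"],s["tcp_pos"],R(s2)[:,2])
W=[(494,207),(485.5,177),(478,145.5),(469,113),(457,80)]
Tt=[(208,117),(164,127),(121,136),(78,147),(35,156)]; S=[(340,363),(375,385),(412,407),(450,430),(489,454)]
for w,t,k in zip(W,Tt,S):
    a,b,d=wray(s2,c2,w),ray("top",tc(*t)),ray("side",sc(*k))
    print([x[0]+x[1]*(.110-x[0][2])/x[1][2] for x in (a,b,d)])
for w,t,k in (((337,105),(57,322),(617,452)),((388,245),(270,273),(435,350))):
    a,b,d=wray(s2,c2,w),ray("top",tc(*t)),ray("side",sc(*k))
    print([x[0]+x[1]*(.055-x[0][2])/x[1][2] for x in (a,b,d)])
E
```

```text
shift ((0.829475525272116, 1.5845352390519878), 0.9528583191765679) [0.4351 0.1814 0.3627] [0.4356 0.1801 0.3628] [-0.001  -0.0002 -1.    ]
[array([0.6231, 0.1334, 0.11  ]), array([0.626 , 0.1259, 0.11  ]), array([0.6274, 0.1276, 0.11  ])]
[array([0.6176, 0.1684, 0.11  ]), array([0.6214, 0.1622, 0.11  ]), array([0.6239, 0.1639, 0.11  ])]
[array([0.6148, 0.2035, 0.11  ]), array([0.6176, 0.1975, 0.11  ]), array([0.6194, 0.1997, 0.11  ])]
[array([0.6116, 0.2391, 0.11  ]), array([0.6121, 0.2329, 0.11  ]), array([0.6152, 0.2355, 0.11  ])]
[array([0.6062, 0.2754, 0.11  ]), array([0.6083, 0.268 , 0.11  ]), array([0.6113, 0.2713, 0.11  ])]
[array([0.4811, 0.2773, 0.055 ]), array([0.4791, 0.2677, 0.055 ]), array([0.4851, 0.2758, 0.055 ])]
[array([0.5031, 0.1017, 0.055 ]), array([0.5011, 0.0896, 0.055 ]), array([0.5077, 0.0988, 0.055 ])]
```

Call:
arm_command(targets=[[85,[-24.5,28.6,0],[0,0,0]],[85,[-24.5,28.6,0],[0,0,0]],[85,[-24.5,28.6,0],[0,0,0]],[85,[-24.5,28.6,0],[0,0,0]],[85,[-24.5,28.6,0],[0,0,0]],[85,[-24.5,28.6,0],[0,0,0]],[85,[-24.5,28.6,0],[0,0,0]],[85,[-24.5,28.6,0],[0,0,0]],[85,[0,0,0],[0,0,0]],[85,[0,0,0],[0,0,0]],[85,[0,0,0],[0,0,0]],[85,[0,0,0],[0,0,0]]])

```text
time_s: 3.85
tcp_pos: [0.6095, -0.0626, 0.3632]
tool_rot: [-0.001, 0.788, 0.616, 0.0]
ft_force: [-0.0, 0.1, 0.6]
width: 0.0851
grip_force: 0.0
```

```bash
python3 - <<'E'
from h import *
from station import vision
import pickle
s=bot.observe(); c=vision.camera("wrist"); pickle.dump((s,c),open("w3.pkl","wb")); cv2.imwrite("pics/w3.png",c["image"][:,:,::-1])
go((.595,-.12,.36))
E
```

```text
tcp [ 0.6096 -0.0629  0.3633] q [-0.5398  0.3742  0.79    1.6065 -0.2758  1.2766  0.0532] F [-0.0069  0.5056 -0.0659] w 0.08481757927627051 g 0.0 t 3.9
z [-0.      0.0011 -1.    ] yaw_y -13.932096678769724 delta mm [-58.9562  -0.3779   3.2644]
```

View pics/w3.png

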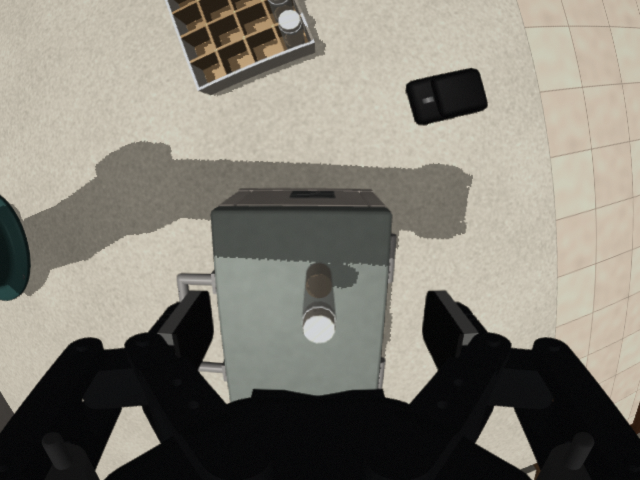

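The plug top is at (319,328), centred between the fingers across. The near lid edge corners are at (212,208) and (391,208).

```bash
python3 - <<'E'
from h import *
import pickle
s,c=pickle.load(open("w3.pkl","rb"))
for n,uv,z in (("plug",(319,328),.262),("base",(320,270),.155),("lidFL",(212,209),.155),("lidRL",(391,208),.155),("trFR",(202,94),.055),("s0",(290,20),.110)):
    o,d=wray(s,c,uv); print(n,o+d*(z-o[2])/d[2])
print(tri([wray(s,c,(319,328)),ray("top",tc(532,80)),ray("side",sc(180,46))]))
E
```

```text
plug [ 0.5965 -0.1181  0.262 ]
base [ 0.5983 -0.1164  0.155 ]
lidFL [ 0.5155 -0.0352  0.155 ]
lidRL [ 0.6752 -0.074   0.155 ]
trFR [0.5075 0.0891 0.055 ]
s0 [0.6279 0.1282 0.11  ]
(array([ 0.5956, -0.1218,  0.2589]), np.float64(0.0017594822396516214))
```

Call:
arm_command(targets=[[85,[-20,0.2,0],[0,0,0]],[85,[-20,0.2,0],[0,0,0]],[85,[-19,0.2,0],[0,0,0]],[85,[0,0,0],[0,0,0]],[85,[0,0,20],[0,0,0]],[85,[0,0,20],[0,0,0]],[85,[0,0,20],[0,0,0]],[85,[0,0,20],[0,0,0]],[85,[0,0,20],[0,0,0]],[85,[0,0,13],[0,0,0]],[85,[0,0,10],[0,0,0]],[85,[0,0,0],[0,0,0]],[85,[0,0,0],[0,0,0]],[85,[0,0,0],[0,0,0]]])

```text
time_s: 5.3
tcp_pos: [0.5965, -0.1222, 0.2413]
tool_rot: [0.001, 0.789, 0.615, 0.001]
ft_force: [-0.7, -1.0, -0.6]
width: 0.085
grip_force: 0.0
```

```bash
python3 - <<'E'
from h import *
from station import vision
c=vision.camera("wrist"); a=vision.camera("side"); 
im=np.hstack([cv2.resize(c["image"][200:480,140:500],(400,311)),cv2.resize(a["image"][120:276,220:420],(400,311))]); cv2.imwrite("pics/g1.png",im[:,:,::-1])
go((.596,-.12,.24))
E
```

```text
tcp [ 0.5964 -0.1223  0.2411] q [-0.4071  0.4828  0.7492  1.7591 -0.3745  1.0462  0.2297] F [ 0.0348 -0.4063 -0.1485] w 0.08491286048649373 g 0.0 t 5.4
z [ 0.0015  0.     -1.    ] yaw_y -14.104042839631676 delta mm [ 2.1161 -0.9441  1.1202]
```

View pics/g1.png

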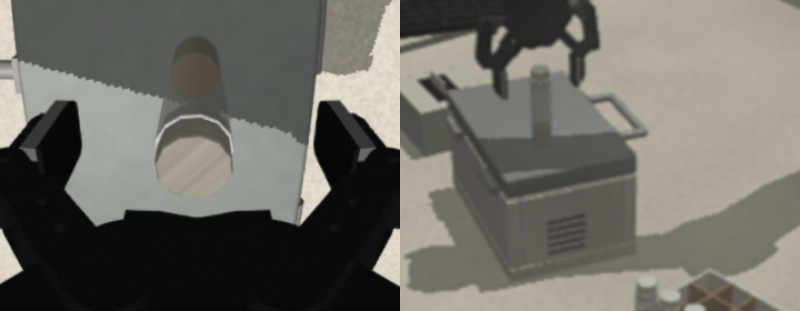

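Vial is centred between the fingers (g1 left about (194,150)). I'll nudge +2 mm, close, then lift.

Call:
arm_command(targets=[[85,[2,-1,1],[0,0,0]],[60,[0,0,0],[0,0,0]],[40,[0,0,0],[0,0,0]],[20,[0,0,0],[0,0,0]],[20,[0,0,0],[0,0,0]],[20,[0,0,0],[0,0,0]],[20,[0,0,0],[0,0,0]],[20,[0,0,0],[0,0,0]],[20,[0,0,0],[0,0,0]],[20,[0,0,0],[0,0,0]]], newtons=25)

```text
time_s: 6.4
tcp_pos: [0.5956, -0.12, 0.2394]
tool_rot: [0.0, 0.789, 0.615, 0.0]
ft_force: [-0.6, 0.7, 0.5]
width: 0.024
grip_force: 26.0
```

Call:
arm_command(targets=[[20,[0,0,-5],[0,0,0]],[20,[0,0,-10],[0,0,0]],[20,[0,0,-15],[0,0,0]],[20,[0,0,-15],[0,0,0]],[20,[0,0,-10],[0,0,0]],[20,[0,0,-5],[0,0,0]],[20,[0,0,0],[0,0,0]],[20,[0,0,0],[0,0,0]]])

```text
time_s: 7.2
tcp_pos: [0.5953, -0.1198, 0.299]
tool_rot: [-0.0, 0.788, 0.615, -0.0]
ft_force: [-1.1, -0.7, -1.2]
width: 0.024
grip_force: 26.0
```

```bash
python3 -c "
from h import *
go((.5147,.1518,.30))"
```

```text
tcp [ 0.5953 -0.1198  0.299 ] q [-0.4406  0.4205  0.7825  1.7025 -0.3206  1.1522  0.1848] F [-1.0987 -0.6887 -1.2493] w 0.023986041758430197 g 25.97551256418228 t 7.2
z [-0.0005  0.0003 -1.    ] yaw_y -14.089953631671861 delta mm [ 243.7722 -144.2708   -0.8817]
```

Call:
arm_command(targets=[[20,[12,-7,0],[0,0,0]],[20,[22,-13,0],[0,0,0]],[20,[22,-13,0],[0,0,0]],[20,[22,-13,0],[0,0,0]],[20,[22,-13,0],[0,0,0]],[20,[22,-13,0],[0,0,0]],[20,[22,-13,0],[0,0,0]],[20,[22,-13,0],[0,0,0]],[20,[22,-13,0],[0,0,0]],[20,[22,-13,0],[0,0,0]],[20,[22,-13,0],[0,0,0]],[20,[12,-7,0],[0,0,0]],[20,[0,0,0],[0,0,0]]])

```text
time_s: 8.5
tcp_pos: [0.5142, 0.1543, 0.2988]
tool_rot: [-0.0, 0.787, 0.617, -0.0]
ft_force: [-0.8, -0.9, -0.4]
width: 0.0242
grip_force: 26.0
```

Call:
arm_command(targets=[[20,[0,0,15],[0,0,0]],[20,[0,0,20],[0,0,0]],[20,[0,0,20],[0,0,0]],[20,[0,0,20],[0,0,0]],[20,[0,0,20],[0,0,0]],[20,[0,0,20],[0,0,0]],[20,[0,0,15],[0,0,0]],[20,[0,0,8],[0,0,0]],[20,[0,0,0],[0,0,0]],[20,[0,0,0],[0,0,0]],[20,[0,0,0],[0,0,0]]])

```text
time_s: 9.6
tcp_pos: [0.516, 0.1518, 0.1622]
tool_rot: [0.0, 0.789, 0.615, 0.001]
ft_force: [0.2, -0.8, -0.4]
width: 0.0243
grip_force: 26.0
```

```bash
python3 - <<'E'
from h import *
from station import vision
import pickle
s=bot.observe(); c=vision.camera("wrist"); a=vision.camera("side"); pickle.dump((s,c,a),open("w4.pkl","wb"))
im=np.hstack([cv2.resize(c["image"][170:370,230:430],(400,400),interpolation=cv2.INTER_CUBIC),cv2.resize(a["image"][210:343,320:453],(400,400),interpolation=cv2.INTER_CUBIC)]); cv2.imwrite("pics/g2.png",im[:,:,::-1])
go((.5147,.1518,.16))
E
```

```text
tcp [0.5158 0.152  0.1621] q [-0.8574  0.4483  0.6402  1.989  -0.3637  0.8167 -0.2577] F [ 0.5171  0.5621 -1.1693] w 0.024223939036594706 g 25.96778243780136 t 9.7
z [ 0.0014  0.0008 -1.    ] yaw_y -14.091990924952032 delta mm [-0.4451 -0.9994  2.0762]
```

View pics/g2.png

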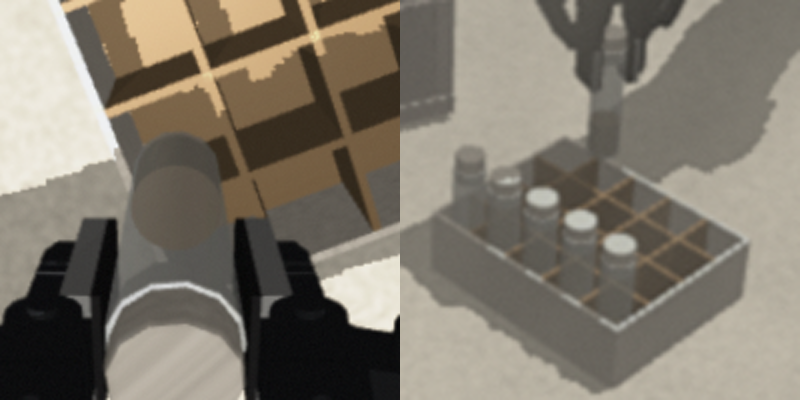

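```bash
cat >> h.py <<'E'
def proj(s,c,p):
    f=240/np.tan(np.radians(c["fovy"]/2)); T=c["T_tool_cam"]; v=R(s).T@(np.array(p)-s["tcp_pos"]); v=T[:3,:3].T@(v-T[:3,3]); th=np.arctan2(np.hypot(v[0],v[1]),v[2]); return np.array([c["cx"],c["cy"]])+f*th*v[:2]/np.hypot(v[0],v[1])
def sproj(p):
    f,cx,cy,T=C["side"]; f=240/np.tan(np.radians(f/2)); v=T[:,:3].T@(np.array(p)-T[:,3]); return np.array([cx,cy])+f*v[:2]/v[2]
E
python3 - <<'E'
from h import *
import pickle
s,c,a=pickle.load(open("w4.pkl","rb"))
O=np.array([.564,.194]);yaw=np.radians(6.95);M=np.array([[np.cos(yaw),-np.sin(yaw)],[np.sin(yaw),np.cos(yaw)]])
for uv in ((284,222.5),(336,206.5),(388,189)):
    o,d=wray(s,c,uv);p=o+d*(.055-o[2])/d[2]; print(p,"tray",M.T@(p[:2]-O)*1000)
W=c["image"][:,:,::-1].copy(); A=a["image"][:,:,::-1].copy()
W=cv2.resize(W[150:370,230:450],(600,600),interpolation=cv2.INTER_CUBIC);A=cv2.resize(A[240:340,330:450],(0,0),fx=5,fy=5,interpolation=cv2.INTER_CUBIC)
def L(p,q):
    P=[np.r_[O+M@np.array(x)/1000,.055] for x in (p,q)]
    cv2.line(W,*[tuple(int(v) for v in (proj(s,c,x)-[230,150])*600/220) for x in P],(0,0,255),1)
    cv2.line(A,*[tuple(int(v) for v in (sproj(x)-[330,240])*5) for x in P],(0,0,255),1)
for x in (-73.5,-36,0,36,73.5): L((x,-91.5),(x,91.5))
for y in (-91.5,-54,-18,18,54,91.5): L((-73.5,y),(73.5,y))
W=cv2.resize(W,(400,400)); A=cv2.resize(A,(400,333)); B=np.zeros((400,800,3),np.uint8);B[:,:400]=W;B[:333,400:]=A
cv2.imwrite("pics/ov.png",B)
E
```

```text
[0.4989 0.1712 0.055 ] tray [-67.3498 -14.7654]
[0.533  0.1732 0.055 ] tray [-33.2771 -16.9225]
[0.5672 0.1763 0.055 ] tray [  1.0413 -17.975 ]
```

View pics/ov.png

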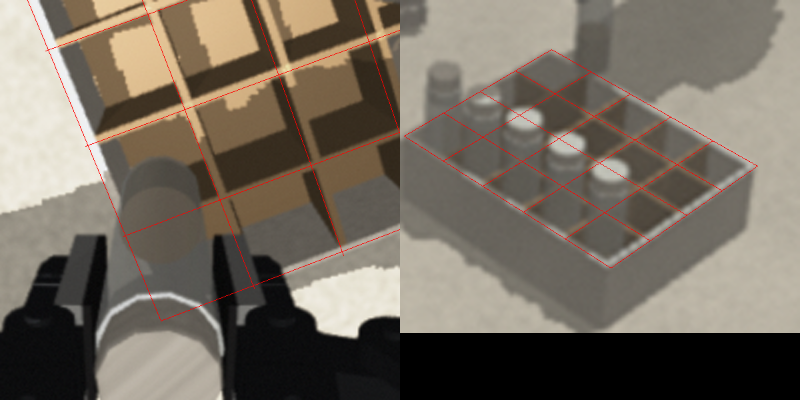

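The wrist overlay agrees to about 2 mm and the side overlay to about 1 mm. Next I'll check where the held vial sits relative to the TCP.

```bash
python3 - <<'E'
from h import *
import pickle
s,c,a=pickle.load(open("w4.pkl","rb"))
p=s["tcp_pos"]; b=p-[0,0,.085]
print("side bottom pred",sproj(b),"obs edge 388.2,260.5 ; rim pred",sproj(b+[0,0,.107]))
print("wrist plug top pred",proj(s,c,b+[0,0,.107]),"food top",proj(s,c,b+[0,0,.03]),"bottom",proj(s,c,b))
for dx in (.003,): print("sens",proj(s,c,b+R(s)@[dx,0,0]),sproj(b+R(s)@[dx,0,0]))
g=a["image"][210:270,370:410].astype(int).sum(2)//3
for v in range(28,54,3): print(210+v,g[v])
E
```

```text
side bottom pred [387.872  260.7712] obs edge 388.2,260.5 ; rim pred [390.8909 221.0377]
wrist plug top pred [318.5178 362.3168] food top [317.9211 274.5119] bottom [317.793  255.7904]
sens [317.7986 250.8694] [388.4844 261.479 ]
238 [169 170 171 171 174 173 173 171 173 172 159 122  83  72  80  79  79 104
 114 116 115 115 115 120 143 156 163 167 165 163 146 133 121 115 114 114
 116 114 115 116]
241 [171 170 171 171 170 171 170 171 173 175 175 176 164 127 106 107 113 115
 115 115 115 115 113 123 144 140 122 114 114 115 115 114 113 114 114 114
 114 114 115 113]
244 [169 170 170 171 172 173 174 175 172 173 172 170 159 127 110 113 114 115
 115 116 114 112 108 104 111 114 114 114 114 114 113 114 114 115 115 115
 114 115 116 115]
247 [172 172 173 175 173 173 174 172 172 171 170 170 154 119  97  93  94  95
  94  96  92  94 100 105 114 116 116 116 116 115 116 115 114 117 116 116
 115 115 116 115]
250 [171 172 170 169 171 172 171 171 170 170 170 169 138  99  88  90  91  91
  91  91  90  90  94 105 114 113 112 113 113 114 112 114 114 114 115 114
 115 114 115 114]
253 [172 173 173 174 174 175 176 175 173 173 176 170 134  96  85  85  85  89
  88  87  87  88  93 108 114 115 114 114 115 116 116 113 114 113 114 114
 115 113 113 114]
256 [169 158 142 126 114 115 130 142 140 135 122 113  96  84  84  88  86  88
  87  88  86  87  94 110 115 116 116 115 113 114 112 114 114 113 115 115
 115 115 114 115]
259 [103 100  98  99  99  98  97  97  98 100 103 103  96  85  85  87  88  86
  85  87  86  88 101 110 115 115 115 115 115 116 118 116 114 114 115 116
 115 113 114 112]
262 [ 99  97  97  97  98  99  97  96  99  98  98  98  97  92  86  84  88  94
  99 104 108 110 113 114 114 113 114 115 115 113 114 114 113 116 114 116
 113 114 116 116]
```

Side view and TCP agree, and the vial is over the target cell. Lowering now.

Call:
arm_command(targets=[[20,[0,0,6],[0,0,0]],[20,[0,0,6],[0,0,0]],[20,[0,0,6],[0,0,0]],[20,[0,0,6],[0,0,0]],[20,[0,0,6],[0,0,0]],[20,[0,0,6],[0,0,0]],[20,[0,0,4],[0,0,0]],[20,[0,0,0],[0,0,0]]])

```text
time_s: 10.5
tcp_pos: [0.5149, 0.1516, 0.1206]
tool_rot: [-0.0, 0.789, 0.615, -0.001]
ft_force: [-0.6, 0.4, 0.0]
width: 0.0243
grip_force: 26.0
```

```bash
python3 -c "
from h import *
go((.5157,.1518,.088))"
```

```text
tcp [0.5149 0.1516 0.1206] q [-0.8191  0.5133  0.5965  2.0104 -0.4205  0.7411 -0.2122] F [-0.59    0.4222  0.0355] w 0.02430165091071549 g 25.96785396337509 t 10.5
z [-0.001  -0.0006 -1.    ] yaw_y -14.10629509169124 delta mm [ 0.4034  0.7127 32.618 ]
```

Bottom at about 36 mm, inside the cell with no contact force.

Call:
arm_command(targets=[[20,[0,0.5,5],[0,0,0]],[20,[0,0,5],[0,0,0]],[20,[0,0,5],[0,0,0]],[20,[0,0,5],[0,0,0]],[20,[0,0,5],[0,0,0]],[20,[0,0,3],[0,0,0]],[20,[0,0,2],[0,0,0]],[20,[0,0,0],[0,0,0]],[20,[0,0,0],[0,0,0]],[20,[0,0,0],[0,0,0]]])

```text
time_s: 11.5
tcp_pos: [0.5159, 0.1517, 0.0915]
tool_rot: [0.0, 0.789, 0.615, 0.0]
ft_force: [-0.4, -0.0, 0.3]
width: 0.024
grip_force: 26.0
```

Call:
arm_command(targets=[[20,[0,0,1.5],[0,0,0]],[20,[0,0,0],[0,0,0]],[20,[0,0,1],[0,0,0]],[20,[0,0,0],[0,0,0]],[20,[0,0,0],[0,0,0]]])

```text
time_s: 12.0
tcp_pos: [0.5158, 0.1516, 0.0888]
tool_rot: [0.0, 0.789, 0.615, -0.0]
ft_force: [0.2, 1.1, -0.0]
width: 0.0243
grip_force: 26.0
```

Call:
arm_command(targets=[[28,[0,0,0],[0,0,0]],[32,[0,0,0],[0,0,0]],[40,[0,0,0],[0,0,0]],[50,[0,0,0],[0,0,0]],[50,[0,0,0],[0,0,0]],[50,[0,0,0],[0,0,0]],[50,[0,0,-10],[0,0,0]],[50,[0,0,-20],[0,0,0]],[50,[0,0,-30],[0,0,0]],[50,[0,0,-30],[0,0,0]],[50,[0,0,-30],[0,0,0]],[50,[0,0,-30],[0,0,0]],[50,[0,0,-30],[0,0,0]],[50,[0,0,0],[0,0,0]]])

```text
time_s: 13.4
tcp_pos: [0.518, 0.1518, 0.2734]
tool_rot: [0.001, 0.789, 0.615, 0.004]
ft_force: [-0.9, 0.0, 0.0]
width: 0.0499
grip_force: 0.0
```

```bash
python3 - <<'E'
from h import *
from station import vision
c=vision.camera("wrist"); a=vision.camera("side")
im=np.hstack([cv2.resize(c["image"][100:400,170:470],(400,400)),cv2.resize(a["image"][140:340,250:450],(400,400),interpolation=cv2.INTER_CUBIC)]); cv2.imwrite("pics/g3.png",im[:,:,::-1])
go((.438,-.156,.27))
# bar in first pictures at z=.14
for t in ((515,297),(657,316)): print("top",onz("top",tc(*t),.14))
for k in ((335,138),(288,84)): print("side",onz("side",sc(*k),.14))
E
```

```text
tcp [0.5158 0.1517 0.2697] q [-0.9436  0.2968  0.7242  1.8996 -0.2296  1.0272 -0.3675] F [ 0.1934 -0.3838 -0.2368] w 0.05001123700135744 g 0.0 t 13.5
z [ 0.0012  0.0014 -1.    ] yaw_y -14.09697832573711 delta mm [-317.3985   -0.4976   -0.8683]
top [ 0.4515 -0.1022  0.14  ]
top [ 0.4254 -0.2101  0.14  ]
side [ 0.4529 -0.1024  0.14  ]
side [ 0.424  -0.2083  0.14  ]
```

View pics/g3.png

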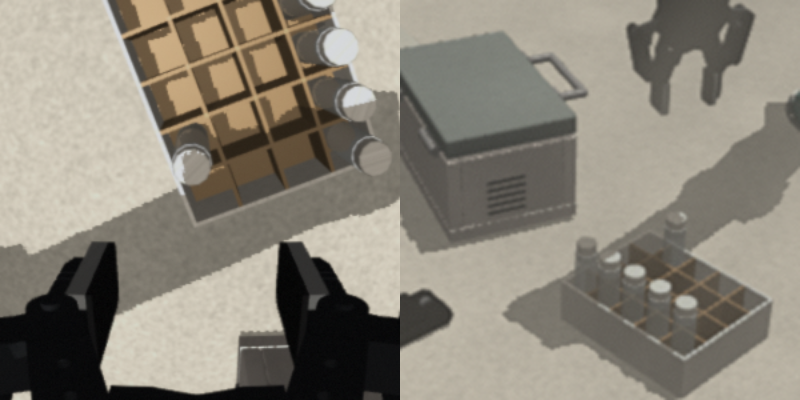

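The vial stands upright and free in the near cell, plug top at side (388.5,248.5), the stored vials are untouched and the lid is shut. Next is the handle, with bar midpoint (0.4384,-0.1558,0.14) and bar length 110 mm as it should be.

Call:
arm_command(targets=[[34,[-17,0,0],[0,0,0]],[34,[-33,0,0],[0,0,0]],[34,[-33,0,0],[0,0,0]],[34,[-33,0,0],[0,0,0]],[34,[-33,0,0],[0,0,0]],[34,[-33,0,0],[0,0,0]],[34,[-33,0,0],[0,0,0]],[34,[-33,0,0],[0,0,0]],[34,[-33,0,0],[0,0,0]],[34,[-25,0,0],[0,0,0]],[34,[-11,0,0],[0,0,0]],[34,[0,0,0],[0,0,0]],[34,[0,0,0],[0,0,0]],[34,[0,0,0],[0,0,0]]], newtons=30)

```text
time_s: 14.9
tcp_pos: [0.4387, -0.1545, 0.2685]
tool_rot: [-0.0, 0.788, 0.616, -0.0]
ft_force: [-0.2, 0.4, -0.4]
width: 0.034
grip_force: 0.0
```

```bash
python3 - <<'E'
from h import *
from station import vision
import pickle
s=bot.observe(); c=vision.camera("wrist"); pickle.dump((s,c),open("w5.pkl","wb"))
go((.4384,-.1558,.143)); print("vial plug pred in side",sproj((.5158,.1517,.110)),"obs 388.5 248.5")
# bar check: brightness profile along tool y (across the bar) at bar height for bar part at tool x=+40mm
g=cv2.cvtColor(c["image"],cv2.COLOR_RGB2GRAY); M=R(s); b=np.array([.4384,-.1558,.14]); u=M[:,1]; 
for a in (.02,.035,.045):
    pr=[]
    for t in range(-24,50,2):
        uv=proj(s,c,b+M[:,0]*a+u*t/1000); pr.append(int(g[int(round(uv[1])),int(round(uv[0]))]))
    print(a,proj(s,c,b+M[:,0]*a),pr)
E
```

```text
tcp [ 0.4388 -0.1545  0.2685] q [-0.5527  0.1574  0.9179  2.065  -0.1499  0.9862  0.1987] F [ 0.1183 -0.9474 -0.5958] w 0.034143950343677267 g 0.0 t 14.95
z [-0.0005  0.0002 -1.    ] yaw_y -13.966850518390357 delta mm [ -1.338   -0.0373 125.5493]
vial plug pred in side [388.7836 248.9099] obs 388.5 248.5
0.02 [318.0408 209.4175] [136, 131, 125, 130, 140, 135, 134, 141, 135, 131, 76, 89, 100, 109, 94, 76, 129, 134, 134, 129, 136, 145, 141, 140, 140, 115, 33, 35, 64, 71, 70, 71, 87, 44, 59, 81, 95]
0.035 [318.066  187.5947] [140, 140, 138, 133, 135, 134, 133, 132, 131, 131, 77, 87, 101, 113, 95, 77, 130, 134, 135, 138, 131, 132, 138, 135, 138, 112, 4, 20, 48, 71, 71, 71, 81, 43, 62, 84, 98]
0.045 [318.0823 172.8362] [135, 138, 131, 131, 131, 131, 132, 137, 136, 129, 75, 87, 98, 115, 95, 79, 124, 131, 133, 130, 132, 133, 136, 135, 135, 107, 49, 23, 58, 71, 71, 73, 100, 44, 56, 80, 100]
```

The wrist profile puts the bar within 1 mm of the tool centre. Descending onto it.

Call:
arm_command(targets=[[34,[-1,1,15],[0,0,0]],[34,[0,0,20],[0,0,0]],[34,[0,0,20],[0,0,0]],[34,[0,0,20],[0,0,0]],[34,[0,0,15],[0,0,0]],[34,[0,0,10],[0,0,0]],[34,[0,0,10],[0,0,0]],[34,[0,0,10],[0,0,0]],[34,[0,0,6],[0,0,0]],[34,[0,0,0],[0,0,0]],[34,[0,0,0],[0,0,0]]])

```text
time_s: 16.05
tcp_pos: [0.4395, -0.1572, 0.143]
tool_rot: [0.0, 0.789, 0.615, 0.0]
ft_force: [0.7, -0.7, -0.9]
width: 0.0337
grip_force: 0.0
```

Call:
arm_command(targets=[[20,[0,0,0],[0,0,0]],[8,[0,0,0],[0,0,0]],[5,[0,0,0],[0,0,0]],[5,[0,0,0],[0,0,0]],[5,[0,0,0],[0,0,0]],[5,[0,0,0],[0,0,0]],[5,[0,0,0],[0,0,0]],[5,[0,0,0],[0,0,0]]], newtons=30)

```text
time_s: 16.85
tcp_pos: [0.4396, -0.1571, 0.1432]
tool_rot: [0.0, 0.789, 0.615, 0.0]
ft_force: [-0.4, 0.9, 5.9]
width: 0.0111
grip_force: 29.5
```

```bash
python3 - <<'E'
from h import *
go((.4395,-.157,.143))
r=np.array([-210,15.]); 
for k in range(0,61,5):
    t=np.radians(k); x=-210*np.cos(t)+15*np.sin(t); z=210*np.sin(t)+15*np.cos(t); print(k,round(x+210,1),round(z-15,1))
E
```

```text
tcp [ 0.4396 -0.1571  0.1432] q [-0.3781  0.3995  0.7856  2.1686 -0.4268  0.7284  0.4474] F [-0.4358  0.8516  5.8829] w 0.011106191566861668 g 29.504335820674896 t 16.85
z [ 0.0009  0.0002 -1.    ] yaw_y -14.102220674782828 delta mm [ 0.0589 -0.1655  0.213 ]
0 0.0 0.0
5 2.1 18.2
10 5.8 36.2
15 11.0 53.8
20 17.8 70.9
25 26.0 87.3
30 35.6 103.0
35 46.6 117.7
40 58.8 131.5
45 72.1 144.1
50 86.5 155.5
55 101.8 165.6
60 118.0 174.4
```

Call:
arm_command(targets=[[5,[0,0.8,-9.1],[0,0,0]],[5,[0,1.3,-9.1],[0,0,0]],[5,[0,1.7,-9],[0,0,0]],[5,[0,2,-9],[0,0,0]],[5,[0,2.4,-8.8],[0,0,0]],[5,[0,2.8,-8.8],[0,0,0]],[5,[0,0,0],[0,0,0]],[5,[0,0,0],[0,0,0]]])

```text
time_s: 17.65
tcp_pos: [0.4496, -0.1597, 0.1966]
tool_rot: [-0.0, 0.789, 0.615, -0.0]
ft_force: [0.8, -1.3, -3.0]
width: 0.0111
grip_force: 29.4
```

Call:
arm_command(targets=[[5,[0,3.2,-8.6],[0,0,0]],[5,[0,3.6,-8.5],[0,0,0]],[5,[0,4,-8.3],[0,0,0]],[5,[0,4.2,-8.1],[0,0,0]],[5,[0,4.7,-7.9],[0,0,0]],[5,[0,4.9,-7.8],[0,0,0]],[5,[0,5.4,-7.4],[0,0,0]],[5,[0,5.6,-7.3],[0,0,0]],[5,[0,6,-7],[0,0,0]],[5,[0,6.2,-6.8],[0,0,0]],[5,[0,0,0],[0,0,0]],[5,[0,0,0],[0,0,0]]])

```text
time_s: 18.85
tcp_pos: [0.4935, -0.1709, 0.275]
tool_rot: [-0.004, 0.789, 0.615, -0.002]
ft_force: [-13.7, 3.2, 9.1]
width: 0.0108
grip_force: 29.7
```

Call:
arm_command(targets=[[5,[0,6.5,-6.4],[0,0,0]],[5,[0,6.8,-6.2],[0,0,0]],[5,[0,7,-5.8],[0,0,0]],[5,[0,7.4,-5.6],[0,0,0]],[5,[0,7.5,-5.2],[0,0,0]],[5,[0,7.8,-4.9],[0,0,0]],[5,[0,8,-4.5],[0,0,0]],[5,[0,8.2,-4.3],[0,0,0]],[5,[0,0,0],[0,0,0]],[5,[0,0,0],[0,0,0]],[5,[0,0,0],[0,0,0]],[5,[0,0,0],[0,0,0]],[5,[0,0,0],[0,0,0]]])

```text
time_s: 20.15
tcp_pos: [0.5539, -0.1864, 0.32]
tool_rot: [0.0, 0.789, 0.615, 0.001]
ft_force: [-6.4, 2.1, 11.8]
width: 0.0109
grip_force: 31.2
```

```bash
python3 - <<'E'
from h import *
from station import vision
s=bot.observe(); go((.4395,-.157,.143))
e=np.array([np.cos(np.radians(-14.1)),np.sin(np.radians(-14.1))])
x=(s["tcp_pos"][:2]-[.4396,-.1571])@e*1000; z=(s["tcp_pos"][2]-.1432)*1000
print("bar x,z",x,z,"radius",np.hypot(x-210,z+15),"angle",np.degrees(np.arctan2(z+15,210-x)-np.arctan2(15,210)))
a=vision.camera("side")["image"]; t=vision.camera("top")["image"]
o=cv2.imread("pics/side0.png")[:,:,::-1].astype(int); ot=cv2.imread("pics/top0.png")[:,:,::-1].astype(int)
for n,I,Oo,(u0,u1,v0,v1) in (("bottle",a,o,(470,520,275,380)),("mouse",a,o,(222,280,280,320)),("stored",a,o,(330,402,255,312)),("wipes",t,ot,(488,550,240,297))):
    d=abs(I[v0:v1,u0:u1].astype(int)-Oo[v0:v1,u0:u1]).max(2); print(n,"frac changed",(d>40).mean())
q=cv2.cvtColor(a,cv2.COLOR_RGB2GRAY); print("new vial plug brightness",q[246:250,384:394])
cv2.imwrite("pics/end_side.png",a[:,:,::-1])
E
```

```text
tcp [ 0.5539 -0.1864  0.32  ] q [-0.4093  0.3725  0.8817  1.7376 -0.3105  1.1768  0.3132] F [-6.4407  2.0736 11.8066] w 0.01094779505544446 g 31.172786951065063 t 20.15
z [ 0.0017  0.0006 -1.    ] yaw_y -14.11367001024318 delta mm [   0.383  -118.4054  176.8599]
bar x,z 118.02259060819213 176.8340342691672 radius 212.7443078966209 angle 60.298367674022714
bottle frac changed 0.19504761904761905
mouse frac changed 0.0
stored frac changed 0.01949317738791423
wipes frac changed 0.0
new vial plug brightness [[145 166 174 173 171 164 159 143 123 114]
 [171 183 186 185 185 183 182 172 146 129]
 [180 186 186 185 186 186 187 184 169 163]
 [172 184 187 187 186 188 188 182 172 171]]
```

```bash
python3 - <<'E'
from h import *
from station import vision
a=vision.camera("side")["image"]; t=vision.camera("top")["image"]; ot=cv2.imread("pics/top0.png")[:,:,::-1]
d=abs(t[290:335,110:150].astype(int)-ot[290:335,110:150]).max(2); print("bottle top view changed",(d>40).mean())
g=cv2.GaussianBlur(cv2.cvtColor(a,cv2.COLOR_RGB2GRAY).astype(np.float32),(0,0),1); G=np.hypot(cv2.Sobel(g,-1,1,0),cv2.Sobel(g,-1,0,1))
ya=np.radians(-14.1);ex=np.array([np.cos(ya),np.sin(ya),0]);ey=np.array([-np.sin(ya),np.cos(ya),0]);ez=np.array([0,0,1])
for dx in (0,.002):
  H=np.array([.4390+dx,-.1563,.125])+.210*ex; res=[]
  for k in range(45,76):
    th=np.radians(k); L=lambda x,n,y:H+ex*(-x*np.cos(th)+n*np.sin(th))+ez*(x*np.sin(th)+n*np.cos(th))+ey*y
    E=[(L(.0,.03,.13),L(.17,.03,.13)),(L(.17,.03,.13),L(.17,.03,-.13)),(L(.17,0,.13),L(.17,.03,.13)),(L(.02,0,.13),L(.17,0,.13))]
    sc_=0
    for p,q in E:
        P=np.float32([sproj(p+(q-p)*f) for f in np.linspace(.03,.97,120)]); sc_+=cv2.remap(G,P[None,:,0],P[None,:,1],1).mean()
    res.append((round(float(sc_)),k))
  print(sorted(res)[::-1][:6])
s=bot.observe();print(s["ft_force"],s["ft_torque"],s["dq"].round(3))
E
```

```text
bottle top view changed 0.0
[(306, 62), (292, 61), (281, 63), (260, 60), (237, 59), (237, 56)]
[(309, 61), (294, 62), (289, 60), (258, 59), (243, 63), (235, 58)]
[-7.5848  1.6908 11.1512] [ 0.363   1.5785 -0.0009] [-0.001 -0.002  0.    -0.001 -0.     0.     0.   ]
```

The side image puts the lid at about 61°, steady and still gripped, and the bystanders haven't moved. Handing in.

```bash
python3 -c "
from station import close_job
print(close_job())"
```

```text
the job is handed in; nothing more can be done
None
```

The vial from the lid is standing released in an empty front-row cell of the tray, and the gripper is holding the incubator lid still at about 61° open; the job is handed in, but no verdict came back.

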